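Load the embossing press

TASK

Load the embossing press by pushing with the fingertips, without picking anything up: push the oblong brass die that lies on the pulled-out press table flat against the long rail, then slide it along the rail into the corner pocket until it sits home against both the rail and the end stop. Then push the table all the way in under the press head, with the die still home in the pocket. Never lift or tip the die, and leave everything else where it is.

Things in the scene. Friction and masses are not known exactly. Their poses are not given: they have to be found in the camera images.
- die_center (a point): centre of the die, a solid brass block 40 mm (its x) by 60 mm (its y, the long way) by 18 mm high, about 0.36 kg, leaf relief on top. Lies loose on the table, its centre 50 mm or more from its final line along the rail, turned by up to 0.6 rad from square. Polished metal: it slides under about 1 N. Either end may go first.
- pocket (a point): where the centre of the die is when home in the corner pocket; rides with the table. Axes, as for all of the press: x square to the rail, towards it and away from the robot; y along the rail to the robot's left, towards the end stop and the press head; z up. Rail face at x +20 mm, end stop face at y +30 mm, both 12 mm high. Table top 9 mm below this point, 42 mm above the bench.
- rail_middle (a point): middle of the working face of the long rail on the far side of the table, half-way up; rides with the table. Same axes as the pocket. The rail is 12 mm high and runs 130 mm either way along y. The table plate reaches 150 mm from the rail face towards the robot.
- cheek_mouth (a point): mouth end of the inner face of the low cheek, 8 mm high and 12 mm thick, that closes the robot side of the pocket; half-way up. It is 43 mm from the rail (the die needs 40), runs 42 mm along y to the end stop, and has a flare opening from here back towards -y, about 20 mm long, its inner face opening by 11 mm and its back reaching 24 mm towards the robot.
- bed (a joint): how far the press table is pushed in (m): 0 to 0.02 at the start (pulled out), 0.16 all the way in against its stop. It slides along the pocket's y axis with about 9 N of friction and stays where it is left; a lighter push on the die does not move it.
- handle_bar (a point): middle of the steel bar handle across the outer (robot's right) end of the table: round, 14 mm thick, 130 mm long, along the pocket's x axis, 36 mm above the bench, 28 mm clear of the table's end edge. Its outer side is pushed in the pocket's +y direction. Rides with the table.
- press: the fixed press; origin on the bench under the middle of the pulled-out table, the pocket's axes. Base 200 mm wide from y -125 to +460 mm. Head over y > +200 mm, x within 60 mm, from 215 to 320 mm high; platen below it 105 mm above the bench; column at y > +355 mm; lever up to 425 mm at y +410, x +86 mm. With the table in, the pocket is under the platen.
- round_die: a spare round brass die, 42 mm across and 18 mm high, lying on the mat in front of the press; origin at the centre of its underside
- jar: a white lidded jar of glue, 60 mm across and 75 mm high, on the mat by the outer end of the press; origin at the centre of its underside
- spool: a spool of waxed thread standing upright, 42 mm across and 60 mm high, beyond the outer end of the press; origin at the centre of its underside
- form: a plain wooden forming block, 70 x 120 x 45 mm, to the right; origin at the centre of its underside
- maul: a wooden maul standing on its head, 66 mm across and 200 mm high, far right; origin at the centre of its underside
- bowl: a small copper bowl, 100 mm across and 35 mm high, behind the press table; origin at the centre of its underside
- folder: a flat bone folder, about 22 x 122 x 5 mm, lying on the mat in front of the press; origin at the centre of its underside
Mind the look-alikes: they are no part of the job. Leave any black or purple look-alike of the part that bears die_center alone.

How it is judged:
By the outcome, as a careful person would: the job done as asked, in the order asked, and still so for the second after the job is handed in, with the robot touching nothing.
It also fails if it takes over 51 s, if anything falls off the work surface, if the arm or the gripper's body presses on something with over 40 N, if the wrist force passes 120 N, or if a joint passes its speed limit or range.

ROBOT

A 7-joint arm with a two-finger parallel gripper is mounted at the origin on the work surface. World frame = base frame: x ahead of the robot, y to its left, z up, the work surface at z = 0. Lengths are in m, angles in rad, forces in N, time in s.
With the tool pointing down it reaches from about 0.4 to 0.85 m from the base axis. Payload 6.9 kg.
Tool frame: the origin (TCP) lies midway between the tips of the shut fingers; the grasp point (between the pads) lies behind it (ctrl.pinch_z is the z of the grasp point in the tool frame, in m); z points along the fingers, y is the line along which they close (so a half turn about z gives the same grasp; the last joint's range is limited). The gripper opens to 85 mm and grips with 20 to 120 N. Pads are 22 mm wide; open, the fingers measure 114 mm over their backs; the gripper's body (76 mm by 85 mm) begins 54 mm behind the grasp point. The pads swing forward as they close: fully open they stand 13 mm farther back than shut.
Start: joints at [1.438, 0.507, -0.238, 1.5, 0.126, 1.149, -0.155], TCP at [0.148, -0.607, 0.231] pointing down, gripper open.
Joint ranges: [-3.08, 3.08], [-0.24, 2.05], [-1.43, 1.35], [0, 2.5], [-1.52, 4.66], [0.17, 1.96], [-2.89, 2.89]. Speed limits (rad/s): [2.39, 2.39, 3.14, 3.14, 3.14, 3.14, 3.14].

INTERFACE

Orientations are given as a unit quaternion [w, x, y, z].
In Python, from station import ctrl, get_state, vision, ticket, models gives the robot as it stands. Calls block until the motion is done:
- ctrl.movep(position, orientation): joint-space move of the TCP to a pose.
- ctrl.movel(position, frame=None, max_speed=0.15): straight line of the TCP; frame=None keeps the orientation; max_speed is the mean speed in m/s.
- ctrl.set_joints(angles): joint-space move.
- ctrl.ungrasp() and ctrl.close_gripper(force=None): open the fingers fully, or close them until they stop; force is the grip in N (None keeps the last).
- ctrl.pause(seconds).
- ctrl.ik(position, orientation): joint angles nearest the present ones, or None.
- get_state(): the state.
- vision.grab_frame(name): name is "scene" or "top" or "wrist"; returns (picture, depth): 384x512x3 uint8, blue, green, red; 384x512 float32, m along the optical axis (not along the pixel's ray), 0 where there is no reading.
- vision.camera_info(name): a dict with "mtx" (3x3 intrinsics, pixels), "R" (3x3) and "t" (3): a world point X has camera coordinates R X + t; the wrist camera has in their place "hand_eye" (4x4, takes a point from camera to tool coordinates, whose origin is the TCP and whose axes are the flange's). Camera axes: x right, y down, z forward; pixel columns grow to the right and rows downward; lengths in m; the calibration is good to about 2 mm. The wrist camera is an equidistant fisheye: a pixel r from the principal point sees the ray r / f radians off the axis. A picture is of the moment at which its call begins: read the wrist's pose just before it. camera_info takes no time and is no camera call.
A pose or a line that the arm cannot do raises ctrl.Unreachable and nothing moves.
- ticket.close_job(): hands the job in; it is judged then, once.
Trained networks look in the newest picture that a camera, given by its name, has taken for a name from the list of things; names that differ only in an ending like _2 or _b are one class to them, and where a whole thing is asked for, a point or a joint stands for the part that bears it (a point fixed in the world has none). Each returns a list of dicts, best first, with "p" (0 to 1); they miss things now and then, are a little off and sometimes report something else, mostly with a low value. They report only what shows in the picture. A call takes as long as a camera call. They do not tell look-alikes from the thing itself.
- models.recognise(camera, target): "point" ([column, row] in pixels, amid what is visible of it).
- models.masks_of(camera, target): "mask" (384x512 bool, what is visible of it) and "point" ([column, row] in pixels, amid what is visible of it).
The state is a dict: "time": time; "qpos": joint angles; "qd": joint speeds; "tau": joint torques, N m; "tcp_pos": TCP position; "eef_rot": TCP orientation; "contact_force": force on the tool from outside, world axes, zero at the start; "wrist_torque": the same for the moment, N m; "width": finger opening in m; "gripper_force": force on a finger pad.
Only numpy, scipy, OpenCV 4.12 (cv2) and the standard library are available. Lean on these libraries where they do the work, as an engineer would, in place of code of your own. Each camera call takes 0.05 s, during which the arm holds its last target. There are 200 camera calls.

## Working session

There is one attempt and no reset: what is moved stays moved. The work goes in short steps, each a Python script; the robot and the scene stay as the last script left them, time stands still between calls to the robot, and variables do not carry over. Pictures are saved under pics/ and viewed, at most 10 in all, crops included, and the job is handed in when it is done.

```bash
mkdir -p pics; ls
cat > h.py <<'E'
import numpy as np, cv2
from station import ctrl, get_state, vision, ticket, models
def w(cam,px,depth):
    i=vision.camera_info(cam);K=np.array(i["mtx"]);R=np.array(i["R"]);t=np.array(i["t"]).ravel()
    px=np.atleast_2d(px);u,v=px[:,0],px[:,1];d=depth if np.isscalar(depth) else depth[v.astype(int),u.astype(int)]
    c=np.stack([(u-K[0,2])/K[0,0]*d,(v-K[1,2])/K[1,1]*d,d*np.ones(len(u))],1)
    return (c-t)@R
def wz(cam,px,z):
    "pixel ray cut with the height z"
    a=w(cam,px,1.0);i=vision.camera_info(cam);o=-np.array(i["R"]).T@np.array(i["t"]).ravel()
    return o+(a-o)*((z-o[2])/(a[:,2]-o[2]))[:,None]
E
python3 - <<'E'
from h import *
ims=[]
for c in("top","scene"):
    im,d=vision.grab_frame(c);np.save(f"{c}_d.npy",d);cv2.imwrite(f"{c}_0.png",im);ims.append(im)
    for n in("die_center","rail_middle","pocket","cheek_mouth","handle_bar","press","round_die","jar","spool","form","maul","bowl","folder"):
        r=models.recognise(c,n)
        print(c,n,[(np.round(q["point"]).tolist(),round(q["p"],2),np.round(w(c,q["point"],d)[0],3).tolist()) for q in r[:3]])
cv2.imwrite("pics/a.png",cv2.resize(ims[0],(800,600)));cv2.imwrite("pics/b.png",cv2.resize(ims[1],(800,600)))
s=get_state();print(s["time"],s["tcp_pos"],s["eef_rot"],s["width"])
E
```

```text
pics
top die_center [([158.0, 256.0], 0.94, [0.38, 0.084, 0.016]), ([223.0, 195.0], 0.9, [0.519, -0.079, 0.058]), ([322.0, 182.0], 0.58, [0.553, -0.318, 0.019])]
top rail_middle [([207.0, 179.0], 0.57, [0.561, -0.039, 0.04])]
top pocket [([206.0, 179.0], 0.86, [0.56, -0.037, 0.044]), ([209.0, 112.0], 0.45, [0.737, -0.039, 0.006]), ([356.0, 124.0], 0.43, [0.668, -0.384, 0.111])]
top cheek_mouth [([206.0, 180.0], 0.73, [0.559, -0.038, 0.042])]
top handle_bar [([207.0, 181.0], 0.85, [0.556, -0.04, 0.045]), ([220.0, 193.0], 0.65, [0.524, -0.074, 0.059])]
top press [([124.0, 166.0], 0.93, [0.602, 0.17, 0.018]), ([223.0, 194.0], 0.42, [0.521, -0.08, 0.064]), ([206.0, 182.0], 0.36, [0.553, -0.037, 0.044])]
top round_die [([194.0, 241.0], 0.5, [0.413, -0.003, 0.018])]
top jar [([312.0, 245.0], 0.58, [0.4, -0.283, 0.077])]
top spool [([309.0, 145.0], 0.6, [0.635, -0.284, 0.06])]
top form [([393.0, 186.0], 0.59, [0.535, -0.479, 0.045])]
top maul [([354.0, 125.0], 0.93, [0.667, -0.382, 0.108]), ([125.0, 169.0], 0.22, [0.592, 0.167, 0.021])]
top bowl [([207.0, 115.0], 0.77, [0.73, -0.035, 0.006]
[... 628 characters left out ...]
[0.426, 0.005, 0.015])]
scene jar [([240.0, 174.0], 0.7, [0.427, -0.266, 0.048]), ([317.0, 225.0], 0.61, [0.571, -0.026, 0.04])]
scene spool [([198.0, 225.0], 0.71, [0.661, -0.267, 0.044]), ([321.0, 226.0], 0.37, [0.573, -0.017, 0.041])]
scene form [([151.0, 186.0], 0.64, [0.555, -0.459, 0.043])]
scene maul [([141.0, 210.0], 0.55, [0.703, -0.374, 0.087]), ([299.0, 189.0], 0.29, [0.37, -0.118, -0.003])]
scene bowl [([287.0, 277.0], 0.55, [0.709, -0.051, 0.006]), ([317.0, 227.0], 0.19, [0.579, -0.023, 0.042])]
scene folder [([310.0, 191.0], 0.68, [0.377, -0.085, -0.001])]
1.4 [ 0.14783586 -0.6072747   0.23128749] [9.43825384e-06 9.92879927e-01 1.19119478e-01 1.25523168e-05] 0.08500059120315126
```

View pics/a.png

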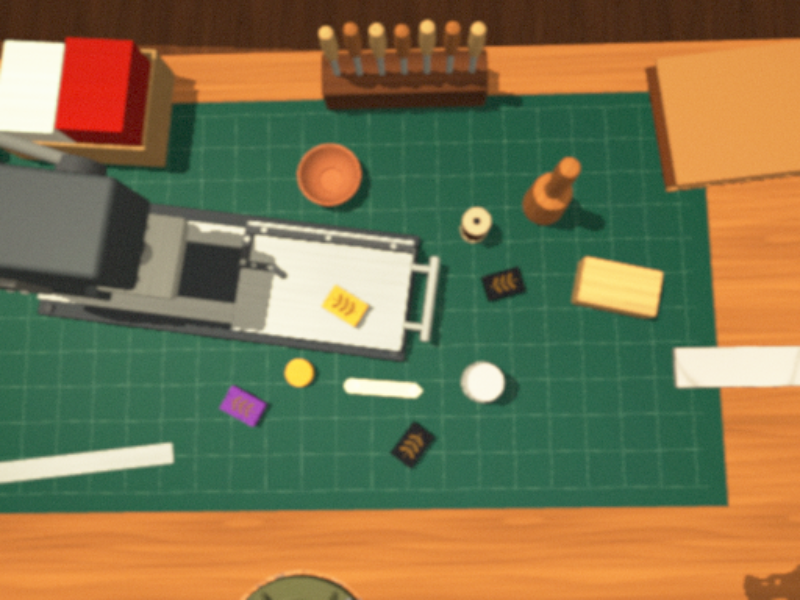

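View pics/b.png

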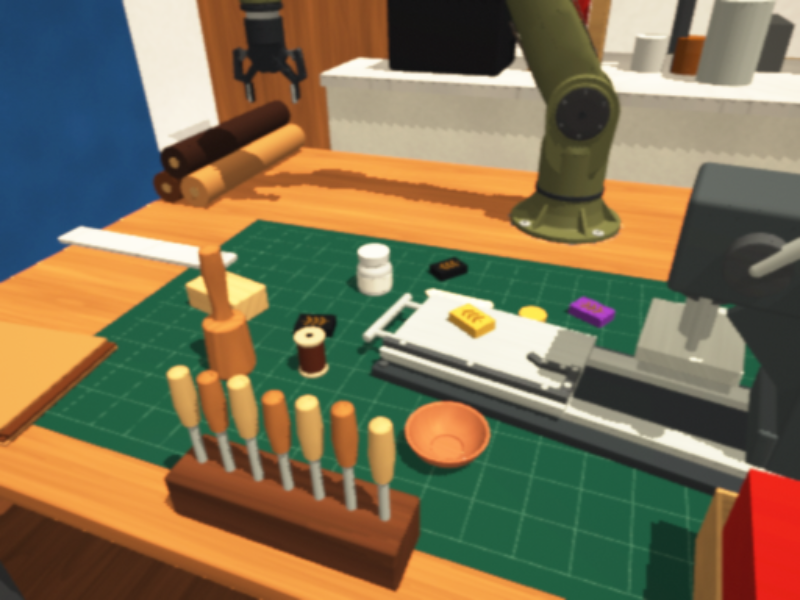

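The die candidates in top, at 512-px scale, are gold on the table (221,195), black (322,182), black (264,284) and purple (155,259). I choose the gold one, since it lies on the white table. Next is a close crop, plus the table outline.

Run:
```python
from h import *
im=cv2.imread("top_0.png");d=np.load("top_d.npy")
c=cv2.resize(im[128:240,140:300],(800,560),interpolation=cv2.INTER_CUBIC);cv2.imwrite("pics/c.png",c)
hsv=cv2.cvtColor(im,cv2.COLOR_BGR2HSV)
v,u=np.mgrid[:384,:512];P=w("top",np.stack([u.ravel(),v.ravel()],1),d).reshape(384,512,3)
m=(hsv[...,1]>110)&(hsv[...,0]>15)&(hsv[...,0]<35);roi=np.zeros_like(m);roi[175:215,195:245]=1
ys,xs=np.nonzero(m&roi);q=wz("top",np.stack([xs,ys],1),.060)[:,:2];r=cv2.minAreaRect(q.astype(np.float32)*1000);print("die",len(q),q.mean(0),r,P[ys,xs,2].mean())
m=(hsv[...,1]<70)&(hsv[...,2]>150);roi[:]=0;roi[145:230,150:275]=1
k=m&roi;ys,xs=np.nonzero(k&(abs(P[...,2]-.042)<.012))
pts=wz("top",np.stack([xs,ys],1),.042)[:,:2].astype(np.float32)*1000;r=cv2.minAreaRect(pts);print("table",len(pts),r,cv2.boxPoints(r))
```

```text
die 425 [ 0.51850685 -0.07460967] ((518.62109375, -74.59041595458984), (60.68963623046875, 38.63427734375), 56.75363540649414) 0.06172844927954214
table 6465 ((552.3358764648438, -48.502716064453125), (319.32818603515625, 170.1980743408203), 81.76168823242188) [[ 445.2366   -194.32529 ]
 [ 613.6784   -218.71307 ]
 [ 659.4352     97.319855]
 [ 490.99335   121.70764 ]]
```

View pics/c.png

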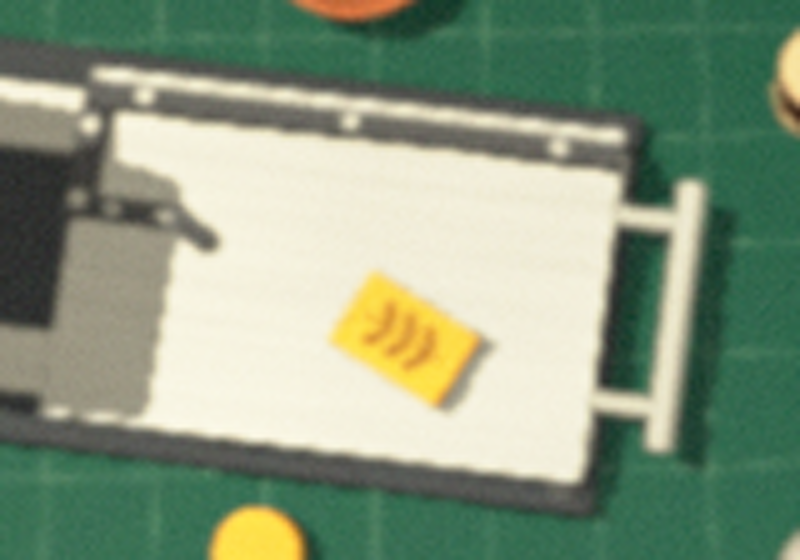

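The crop shows the gold die with relief at (405,340), and the rail foot line running from (620,170) to (120,112). The end stop is near (105,150), the cheek from (75,200) to (165,215) with its flare out to (210,245), and the handle at (675,316). Next I fit the press frame and move over.

Run:
```python
from h import *
f=lambda p,z:wz("top",np.array([[140+(a+.5)/5-.5,128+(b+.5)/5-.5] for a,b in p]),z)[:,:2]
i=vision.camera_info("top");print("cam",-np.array(i["R"]).T@np.array(i["t"]).ravel())
im=cv2.imread("top_0.png").astype(float).mean(2);big=cv2.resize(im[128:240,140:300],(800,560),interpolation=cv2.INTER_CUBIC)
e=[]
for cx in range(200,600,20):   # rail foot edge: strongest dark->bright along column
    y0=112+(cx-120)*58/500; col=big[int(y0)-14:int(y0)+15,cx-4:cx+5].mean(1); e.append((cx,int(y0)-14+np.argmax(np.diff(col))+.5))
r=f(e,.042); pf=np.polyfit(r[:,1],r[:,0],1);print("rail x=",pf,"resid",np.std(np.polyval(pf,r[:,1])-r[:,0]))
a=-np.arctan(pf[0]);X=np.array([np.cos(a),np.sin(a)]);Y=np.array([-X[1],X[0]]);print("yaw",a,"deg",np.degrees(a))
rf=r.mean(0)@X;print("rail face X",rf)
pr=lambda n,p,z:print(n,np.round(np.stack([f(p,z)@X-rf,f(p,z)@Y],1)*1000,1).tolist())
pr("table end edge",[(620,172),(587,482)],.042);pr("handle",[(690,183),(660,448),(675,316)],.040)
pr("stop face",[(115,115),(104,170)],.048);pr("cheek",[(165,208),(213,240),(190,240)],.05)
pr("rail ends",[(630,150),(92,85)],.054)
hsv=cv2.cvtColor(cv2.imread("top_0.png"),cv2.COLOR_BGR2HSV);m=(hsv[...,1]>110)&(hsv[...,0]>15)&(hsv[...,0]<35)
ys,xs=np.nonzero(m);k=(xs>195)&(xs<245)&(ys>175)&(ys<215);q=wz("top",np.stack([xs,ys],1)[k],.06)[:,:2]
b=np.stack([q@X-rf,q@Y],1).astype(np.float32)*1000;R=cv2.minAreaRect(b);print("die press mm",R,cv2.boxPoints(R).round(1).tolist())
np.savez("geo.npz",X=X,Y=Y,rf=rf,a=a)
c=R[0];xy=(c[0]/1000-.09+rf)*X+(c[1]/1000-.008)*Y
ctrl.close_gripper();qq=[0,np.cos(a/2),np.sin(a/2),0]
print(xy,ctrl.ik([*xy,.13],qq))
ctrl.movep([*xy,.13],qq)
s=get_state();print(s["time"],s["tcp_pos"],s["eef_rot"],s["contact_force"],s["width"])
im,d=vision.grab_frame("scene");im2,_=vision.grab_frame("wrist");cv2.imwrite("pics/d.png",np.hstack([im[130:330,180:480],im2[92:292,106:406]])); cv2.imwrite("w0.png",im2)
```

```text
cam [ 0.41197684 -0.18689268  1.02196722]
rail x= [0.14373547 0.62483677] resid 0.0006719520385593105
yaw -0.1427577087610627 deg -8.179414204966669
rail face X 0.6184805607072469
table end edge [[-0.2, -88.9], [-149.4, -92.2]]
handle [[-1.0, -122.8], [-129.0, -124.3], [-65.7, -123.6]]
stop face [[-3.5, 155.7], [-30.8, 156.9]]
cheek [[-45.7, 124.3], [-58.1, 99.2], [-59.5, 110.1]]
rail ends [[8.7, -92.7], [8.5, 167.3]]
die press mm ((-94.52295684814453, -0.045719146728515625), (60.68961715698242, 38.634254455566406), 64.93303680419922) [[-124.9000015258789, -19.299999237060547], [-89.9000015258789, -35.70000076293945], [-64.19999694824219, 19.299999237060547], [-99.19999694824219, 35.599998474121094]]
[ 0.42839844 -0.06970446] [ 0.43747636  0.36637354 -0.44715452  2.11997173  0.24192531  0.70307855
 -1.88310075]
4.3667 [ 0.42860412 -0.07044133  0.13005349] [ 1.27705858e-04  9.97414653e-01 -7.18608303e-02  1.21305627e-04] [ 0.28488398  0.62541214 -0.23269445] -0.0001488587422227464
```

View pics/d.png

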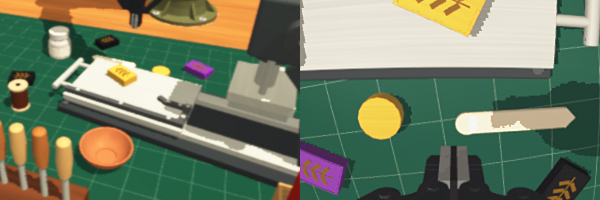

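```bash
cat >> h.py <<'E'
g=np.load("geo.npz");X,Y,rf,a=g["X"],g["Y"],float(g["rf"]),float(g["a"])
def P(x,y,z): return [*((x/1000+rf)*X+y/1000*Y),z]      # press-frame mm from the rail face -> world
def to(x,y,z,v=.15): ctrl.movel(P(x,y,z),max_speed=v)
def F(): 
    s=get_state();f=np.array(s["contact_force"])[:2];return f@X,f@Y
def pos():
    p=np.array(get_state()["tcp_pos"]);return np.round([(p[:2]@X-rf)*1000,p[:2]@Y*1000,p[2]*1000],1)
def die(show=None):
    im,_=vision.grab_frame("top");hsv=cv2.cvtColor(im,cv2.COLOR_BGR2HSV);m=(hsv[...,1]>110)&(hsv[...,0]>15)&(hsv[...,0]<35)
    ys,xs=np.nonzero(m);q=wz("top",np.stack([xs,ys],1),.06)[:,:2];b=np.stack([q@X-rf,q@Y],1)*1000
    k=(b[:,0]>-148)&(b[:,0]<5)&(b[:,1]>-90)&(b[:,1]<320);b=b[k].astype(np.float32)
    if show: cv2.imwrite(show,cv2.resize(im[128:240,120:300],(720,448),interpolation=cv2.INTER_CUBIC))
    return cv2.minAreaRect(b) if len(b)>4 else None
E
python3 - <<'E'
from h import *
to(-148,-11,.07);to(-148,-11,.049);f0=F();print("f0",f0)
for x in (-125,-105,-90,-78,-70):
    to(x,-11,.049,.05);print(x,pos(),np.subtract(F(),f0).round(2),get_state()["time"])
print(die("pics/e.png"))
E
```

```text
f0 (np.float64(-0.30393363450771227), np.float64(-0.43688136640800074))
-125 [-125.   -11.    48.9] [0.02 0.7 ] 5.9833
-105 [-104.8  -10.9   48.9] [-0.24  1.09] 6.5333
-90 [-89.6 -10.9  49. ] [0.04 1.59] 6.9833
-78 [-77.6 -10.9  49. ] [-0.1   0.71] 7.375
-70 [-69.5 -10.9  49. ] [0.23 0.76] 7.6833
((-71.27633666992188, 55.82844161987305), (153.70779418945312, 192.61993408203125), 0.9309602379798889)
```

View pics/e.png

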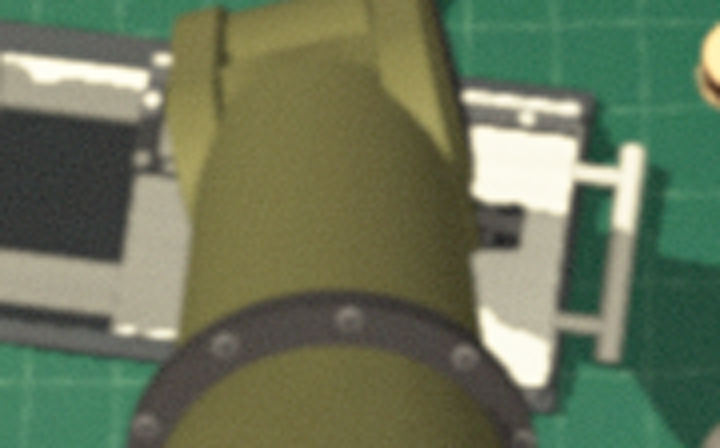

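The arm hides the table from the top camera, so I use the scene and wrist views.

```bash
cat >> h.py <<'E'
def wrist():
    s=get_state();im,d=vision.grab_frame("wrist");return im,d,s
def wpts(im,d,s,z):
    "wrist pixels -> press mm on the height z, for yellow pixels"
    from scipy.spatial.transform import Rotation as Ro
    i=vision.camera_info("wrist");K=np.array(i["mtx"]);H=np.array(i["hand_eye"]);hsv=cv2.cvtColor(im,cv2.COLOR_BGR2HSV)
    ys,xs=np.nonzero((hsv[...,1]>110)&(hsv[...,0]>15)&(hsv[...,0]<35)&(hsv[...,2]>60))
    n=np.stack([(xs-K[0,2])/K[0,0],(ys-K[1,2])/K[1,1]],1);r=np.linalg.norm(n,axis=1)+1e-9
    ray=np.stack([n[:,0]/r*np.sin(r),n[:,1]/r*np.sin(r),np.cos(r)],1)
    e=s["eef_rot"];T=Ro.from_quat([e[1],e[2],e[3],e[0]]).as_matrix()
    o=T@H[:3,3]+s["tcp_pos"];ray=ray@(T@H[:3,:3]).T;q=o+ray*((z-o[2])/ray[:,2])[:,None]
    zz=o[2]+ray[:,2]/np.cos(r)*d[ys,xs]      # true height by the depth
    b=np.stack([q[:,:2]@X-rf,q[:,:2]@Y],1)*1000
    k=(b[:,0]>-148)&(b[:,0]<5)&(b[:,1]>-90)&(b[:,1]<320)&(abs(zz-z)<.006);return b[k].astype(np.float32)
def look(png=None):
    im,d,s=wrist();b=wpts(im,d,s,.06);r=cv2.minAreaRect(b) if len(b)>4 else None
    if png:
        sc,_=vision.grab_frame("scene");cv2.imwrite(png,np.hstack([cv2.resize(sc[150:290,230:430],(400,280),interpolation=cv2.INTER_CUBIC),cv2.resize(im,(400,300))[:280]]))
    return len(b),np.round(r[0],1),np.round(r[1],1),round(r[2],1)
E
python3 - <<'E'
from h import *
im=cv2.imread("w0.png");print(look("pics/f.png"))
E
```

```text
(9258, array([-42.5,  11.2]), array([39.4, 59.2]), 30.3)
```

View pics/f.png

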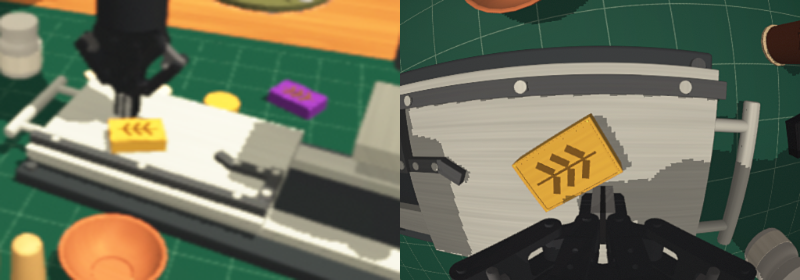

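The wrist view shows the die at (565,160), now turned about 30° the other way. Pushing at Y≈22 will square it against the rail.

Run:
```python
from h import *
to(-95,-11,.049);to(-95,21,.049);f0=F()
for x in (-80,-70,-62,-58,-55,-53,-51.5,-50,-49,-48):
    to(x,21,.049,.05);f=np.subtract(F(),f0);print(x,pos(),f.round(2))
    if f[0]<-4: break
print(look(),get_state()["time"])
```

```text
-80 [-79.7  20.7  48.9] [ 0.14 -0.03]
-70 [-69.6  21.   49. ] [-0.11  1.07]
-62 [-61.5  21.   49. ] [-0.19  0.57]
-58 [-57.7  21.   49. ] [ 0.19 -0.3 ]
-55 [-54.7  21.   49. ] [ 1.06 -0.9 ]
-53 [-52.8  21.   49. ] [0.16 0.96]
-51.5 [-51.4  21.   49. ] [0.08 0.65]
-50 [-50.5  20.8  48.9] [-1.75 -0.66]
-49 [-50.4  20.7  48.7] [-5.31 -0.9 ]
(9846, array([-17.7,   8.3]), array([39.7, 58.7]), 0.2) 11.175
```

Run:
```python
from h import *
to(-66,21,.049);to(-66,-50,.049,.2);to(-23,-50,.049);f0=F()
for y in (-30,-10,20): 
    to(-23+(y+50)/70,y,.049,.06);print(y,pos(),np.subtract(F(),f0).round(2))
print(look(),get_state()["time"])
```

```text
-30 [-22.8 -29.3  49.2] [0.65 0.55]
-10 [-22.4  -9.3  49. ] [ 0.91 -0.39]
20 [-22.   20.3  49. ] [0.32 0.31]
(6933, array([-16.4,  63.7]), array([60.6, 40.6]), 89.9) 14.05
```

Run:
```python
from h import *
f0=F()
for y in (50,70,77,80,82,83,84,85,86,87,88,89,90):
    to(-21.5,y,.049,.06);f=np.subtract(F(),f0);print(y,pos(),f.round(2))
    if f[1]<-4 : break
print(look("pics/g.png"),get_state()["time"])
```

```text
50 [-21.4  50.3  49. ] [ 0.15 -0.76]
70 [-21.5  70.7  49. ] [ 1.12 -1.11]
77 [-21.5  77.6  49. ] [ 0.3  -0.37]
80 [-21.5  80.2  49. ] [-0.16  0.02]
82 [-21.5  82.1  49. ] [-0.87 -0.89]
83 [-21.5  83.   49. ] [-0.22 -1.18]
84 [-21.5  84.   49. ] [ 0.57 -0.81]
85 [-21.4  84.3  49. ] [ 1.19 -3.39]
86 [-21.3  84.4  49. ] [ 0.93 -5.59]
(6746, array([-16.5, 125.6]), array([59.2, 41.2]), 89.8) 17.05
```

View pics/g.png

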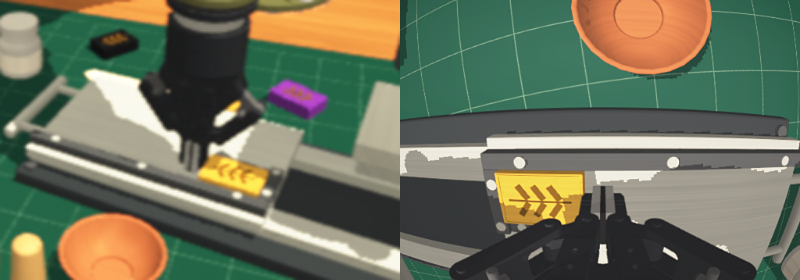

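The die sits home in the corner, at (540,197) in the wrist half. I give it one gentle nudge over the cheek to make sure it touches the rail, then go to the handle.

Run:
```python
from h import *
to(-21.5,78,.049);to(-21.5,76,.085);to(-68,122,.075,.2);to(-68,122,.055);f0=F()
for x in (-56,-53,-51.5,-50.5,-49.5,-48.5,-47.5):
    to(x,122,.055,.05);f=np.subtract(F(),f0);print(x,pos(),f.round(2))
    if f[0]<-2.5: break
to(-68,122,.055);to(-75,110,.11)
print(look(),get_state()["time"])
to(-66,-168,.11,.25);to(-66,-168,.027,.15);print(pos(),F(),get_state()["time"])
im,_=vision.grab_frame("scene");im2,_=vision.grab_frame("wrist")
cv2.imwrite("pics/h.png",np.hstack([cv2.resize(im[150:290,180:380],(400,280)),cv2.resize(im2,(400,300))[:280]]))
```

```text
-56 [-55.4 121.9  55.3] [0.49 0.41]
-53 [-52.9 122.   55.1] [0.2  0.56]
-51.5 [-51.5 122.   55. ] [ 1.02 -0.47]
-50.5 [-50.5 122.   55. ] [0.96 0.25]
-49.5 [-50.2 121.9  54.8] [-3.08 -0.33]
(5370, array([-18.8, 126.6]), array([59. , 39.5]), 89.6) 20.7
[ -65.4 -167.4   27.6] (np.float64(0.0683420334304293), np.float64(-0.23660470784044144)) 22.6667
```

View pics/h.png

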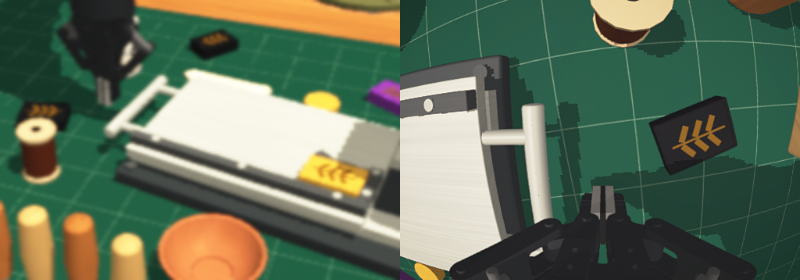

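Run:
```python
from h import *
f0=F();n=0
for y in (-148,-141,-20,-10,-5,*np.arange(-2,30,2.5)):
    to(-66,y,.027,.06);f=np.subtract(F(),f0);print(y,pos(),f.round(2),round(get_state()["time"],2))
    if y>-30 and f[1]<-17: break
    if y>-150 and f[1]<-35: break
```

```text
-148 [ -65.9 -147.5   27.2] [-0.19 -1.16] 23.25
-141 [ -66.1 -142.1   27. ] [ 0.96 -4.92] 23.52
-20 [-66.1 -22.4  26.9] [ 1.06 -9.36] 25.68
-10 [-66.  -11.3  26.9] [-0.39 -6.26] 26.0
-5 [-66.   -6.6  26.9] [ 0.68 -6.9 ] 26.25
-2.0 [-66.  -4.  27.] [ 0.26 -8.79] 26.5
0.5 [-66.1  -1.7  26.9] [ 1.19 -8.04] 26.75
3.0 [-66.1   0.7  26.9] [ 0.27 -7.39] 27.0
5.5 [-66.    2.4  26.9] [  1.61 -10.31] 27.25
8.0 [-66.1   2.5  26.9] [  0.52 -16.32] 27.5
10.5 [-66.1   2.7  26.9] [  1.66 -22.04] 27.75
```

Run:
```python
from h import *
to(-66,-25,.027);to(-66,-40,.20,.25)
ctrl.pause(.3);im,d=vision.grab_frame("scene");cv2.imwrite("pics/i.png",cv2.resize(im[140:340,150:450],(780,520),interpolation=cv2.INTER_CUBIC))
for n in("jar","spool","round_die","bowl"): print(n,[np.round(w("scene",q["point"],d)[0],3).tolist() for q in models.recognise("scene",n)[:1]])
print(F(),get_state()["time"])
```

```text
jar [[0.421, -0.268, 0.053]]
spool [[0.645, 0.194, 0.136]]
round_die []
bowl [[0.709, -0.048, 0.009]]
(np.float64(0.462349202211897), np.float64(0.3335455044091564)) 29.525
```

View pics/i.png

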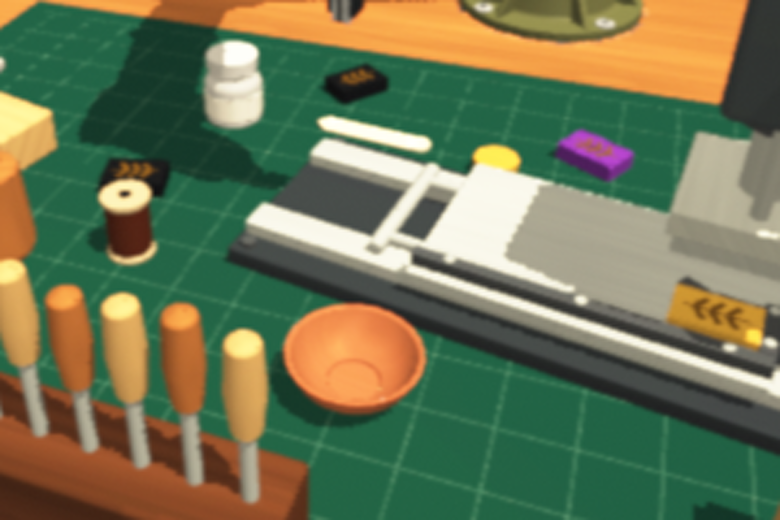

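The table is in, with the die still in the pocket under the platen at (720,315). Everything else is in place, so I hand the job in.

```bash
python3 -c "
from station import ticket
print(ticket.close_job())"
```

```text
the job is handed in; nothing more can be done
None
```

The die was pushed flat to the rail and slid home into the corner pocket, the table was pushed in to its stop with the die still home in the last picture, and the job was handed in at about 30 s.

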